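# Present a praline on the tasting dish

## Robot

A 6-joint arm with a two-finger parallel gripper is mounted at the origin on the work surface. World frame = base frame: x ahead of the robot, y to its left, z up, the work surface at z = 0. Lengths are in mm, angles in rad, forces in N, time in s.
With the tool pointing down it reaches from about 375 to 975 mm from the base axis. Payload 3.8 kg.
Tool frame: the origin (TCP) lies at the very end of the fingers, on their centre line; the grasp point (between the pads) lies 19 mm behind it (ctrl.hold_point_z is the distance from the TCP to the grasp point, in mm); y points along the fingers, x is the direction in which the jaws open and shut, and the axes are right-handed (so a half turn about y gives the same grasp; the last joint's range is limited). The gripper opens to 88 mm and grips with 3 to 60 N. Pads are 18 mm wide; open, the fingers measure 123 mm over their backs; the gripper's body (75 mm by 187 mm) begins 45 mm behind the grasp point.
Start: joints at [-1.27, 0.264, 1.604, -0, 1.274, -0.037], TCP at [223.698, -636.85, 238.706] pointing down, gripper open.
Joint ranges: [-2.63, 2.63], [-0.94, 2.18], [0.31, 2.57], [-1.31, 4.45], [0, 2.66], [-2.55, 2.55]. Speed limits (rad/s): [2.57, 2.57, 3.14, 3.14, 3.14, 3.14].

## Interface

Orientations are given as a rotation vector (axis times angle).
In Python, from bench import ctrl gives the robot as it stands.
- The arm moves only by the tool servo_tool, never from a script. Its argument "moves" is a list that holds one entry, the list of rows, each a list of 7 numbers: the shift along the world's x, y, z in mm, then the turn, a rotation vector about the world's x, y, z in degrees, then the opening in per cent of the stroke, from 0 (shut) to 100 (fully open). In form: [[[tx, ty, tz, wx, wy, wz, gripper], ...]]. A call has 1 to 10 rows; each row is the pose to reach, as a shift and turn from the pose commanded when the call began; what a row does not reach only later rows make up. A row lasts 1/10 s, in which the tool goes at most 50 mm and 8.59 degrees, less where a joint would pass 70% of its speed; a pose out of reach is approached as far as the arm can. A call with a gripper value outside its range is refused whole. The fingers move at their own pace and stop on an object; "newtons" is the grip in N (left out, the last holds). Time passes only in rows, so rows that repeat a pose let the fingers close. It gives the time, the measured TCP pose, the force and the opening at its end, in the units of the state.
- ctrl.get_state(): the state, without advancing time (a new reading comes with each control period).
- ctrl.capture(name): name is "scene" or "top" or "wrist"; returns the picture (420x560x3 uint8, blue, green, red); there is no depth.
- ctrl.camera_params(name): a dict with "fx", "fy", "cx", "cy" (pixels), "R" (3x3) and "t" (3): a world point X has camera coordinates R X + t. Camera axes: x right, y down, z forward; pixel columns grow to the right and rows downward; lengths in mm; the calibration is good to about 2 mm. A picture is of the moment at which its call begins: read the wrist's pose just before it. camera_params takes no time and is no camera call; for the wrist camera it gives the pose at the moment of the call.
- ctrl.job_done(): hands the job in, once; it reports no verdict.
The state is a dict: "time": time; "joints": joint angles; "dq": joint speeds; "joint_efforts": joint torques, N m; "tcp_pos": TCP position; "tcp_rot": TCP orientation; "force": force on the tool from outside, world axes, zero at the start; "ft_torque": the same for the moment, N m; "finger_gap": finger opening in mm.
Only numpy, scipy, OpenCV 4.12 (cv2) and the standard library are available. Lean on these libraries where they do the work, as an engineer would, in place of code of your own. Each camera call takes 0.05 s, during which the arm holds its last target.

## Task

Fold the tasting carton's header panel up until it stands upright. Then lift the white dish out by its grip block, level and with the praline ball staying in its middle, and turn it a quarter turn counterclockwise (seen from above), so that its bowl reaches left to the customer, square with the carton and parallel to the header's hinge. Finish still holding it over the carton or close beside it, level, still, touching nothing else, its foot some 12 cm or more above the counter; do not touch the praline or disturb the neighbouring goods.

Things in the scene. Friction and masses are not known exactly. Their poses are not given: they have to be found in the camera images.
- carton: Low open gold cardboard tray fixed to the counter, 200 mm (its x) by 190 mm (its y); walls and floor 5 mm thick; front and side walls 22 mm high, back wall 50 mm. Origin: centre of its underside, on the counter. +x points from its low front (robot side) to the back wall, +y to its left, z up; yaw within 0.3 rad of the robot's frame.
- header (a joint): Header angle (rad): stiff gold board 150 mm from hinge to free edge, 190 wide, 5 thick, 0.12 kg. 0 = flat forward over the carton, pi/2 = upright, more = leaning back (limit 2.5). Starts at 0.55 to 1.05, leaning forward over the dish; stays where left (hinge friction 0.14 N m: about 2 N at the free edge). Closed fingers can push it up from its front/underside near the free edge.
- header_hinge (a point): Middle of the header's hinge line, on top of the carton's back wall: in the carton's frame 97.5 mm towards +x, 50 mm up. The hinge line runs along the carton's y.
- header_edge (a point): Middle of the header's free edge, in mid-thickness, 150 mm from the hinge line.
- dish: Loose white ceramic dish, 0.15 to 0.26 kg, on the carton's floor. Origin: centre of its underside (foot 90 mm across); +x from handle to bowl, within 0.12 rad of the carton's x at first; z up. Bowl 116 mm across, rim 28 mm high; hollow: flat middle 20 mm across, 10 mm up, then sloping 12 and 27 deg. Flat handle 36 mm wide runs to -x, 21 to 28 mm above the foot, over the carton's front wall.
- dish_grip (a point): Grasp point in the upright grip block at the handle's end, 102 mm from the dish centre towards the dish's -x, 56 mm above the foot. The block is 12 mm thick along the dish's x (grip across this), 44 mm wide along y, from 22 to 74 mm above the foot: this point is 18 mm below its top. 38 mm are free between block and bowl rim. Axes as the dish's.
- dish_middle (a point): Point on the dish's axis, 26 mm above the foot's underside: where the praline's centre is when it rests in the middle.
- praline: Loose foil-wrapped round praline, a ball 32 mm across, 25 g, lying in the middle of the dish; it rolls. Its body origin turns with it: use praline_center.
- praline_center (a point): Centre of the praline ball.
- customer (a point): The customer's side: a point in the air 250 mm from the carton's centre towards the carton's +y (left), 150 mm up. It shows which way the bowl (dish +x) must reach at the end: straight along the carton's +y.
- tub: Bystander: white tub with lid, 90 mm across, 85 mm high, on the left. Origin at its underside's centre.
- giftbox: Bystander: closed gold gift box with a brown band, 130 x 200 x 45 mm, on the right. Origin at its underside's centre.
- can: Bystander: brown can, 66 mm across, 100 mm high, behind the carton. Origin at its underside's centre.
There are look-alikes about, which are no part of the job. Of the things that look like the dish, the middle-sized one is meant.

How it is judged:
By the outcome, as a careful person would: the job done as asked, in the order asked, and still so for the second after the job is handed in, while the arm keeps its last pose, push and grip.
It also fails if it takes over 64 s, if anything falls off the work surface, if the arm or the gripper's body presses on something with over 40 N, if the wrist force passes 120 N, or if a joint passes its speed limit or range.

## Working session

There is one attempt and no reset: what is moved stays moved. The work goes in short steps, Python scripts to look and compute and a tool call to move; the robot and the scene stay as the last step left them, time stands still between calls to the robot, and variables do not carry over. Pictures are saved under pics/ and viewed, and the job is handed in when it is done.

Besides the shell and the picture viewer there is one more tool, called after ">>>" by a JSON object that holds its "method" and its "body", one argument or row to a line. servo_tool: Moves the arm, as the interface text tells. Its arguments: {"type":"object","properties":{"moves":{"type":"array"},"newtons":{"type":"number"}},"required":["moves"]}

```bash
mkdir -p pics; ls
python3 - <<'E'
from bench import ctrl
import cv2
for n in ("scene","top","wrist"):
    p=ctrl.camera_params(n); im=ctrl.capture(n); cv2.imwrite(f"pics/{n}0.png",im)
    print(n,p)
print(ctrl.get_state())
E
```

```text
pics
scene {'fx': 510.76454102289597, 'fy': 510.76454102289597, 'cx': 284.2477749554673, 'cy': 210.53893285039527, 'R': array([[-0.65177723,  0.75839604,  0.00467874],
       [ 0.49501705,  0.43008291, -0.75497471],
       [-0.57458208, -0.48975927, -0.65573722]]), 't': array([ 374.45167483, -152.42964587, 1809.16489337])}
top {'fx': 489.8545748026602, 'fy': 489.8545748026602, 'cx': 275.6927445102619, 'cy': 208.66168865149245, 'R': array([[-0.00703711, -0.99994298, -0.00803161],
       [-0.99156232,  0.00801734, -0.12938273],
       [ 0.12943975,  0.00705337, -0.9915622 ]]), 't': array([ -28.35285091,  539.19534525, 1440.85119061])}
wrist {'fx': 350.06466178127397, 'fy': 350.06466178127397, 'cx': 274.66545516752427, 'cy': 213.6616331221069, 'R': array([[ 0.33043553, -0.94382494, -0.00261711],
       [-0.90951826, -0.31916306,  0.26629209],
       [-0.2521684 , -0.08561206, -0.96388883]]), 't': array([-674.10163236,  -35.78204253,  388.9812102 ])}
{'time': 0.15, 'joints': array([-1.26990795e+00,  2.64576609e-01,  1.60504628e+00, -8.63077079e-07,
        1.27369264e+00, -3.68892361e-02]), 'dq': array([-9.53290736e-04, -8.46247005e-04, -2.83706250e-03, -1.94093395e-04,
        4.23717739e-05, -8.00212596e-04]), 'joint_efforts': array([ 5.15311945e-05, -5.02847993e+01, -3.57468939e+01,  7.29679386e-02,
        2.49273068e-02, -9.36034917e-05]), 'tcp_pos': array([ 223.53286207, -636.3376162 ,  237.68394331]), 'tcp_rot': array([-1.34919955,  0.95785909, -0.95559464]), 'force': array([-0.15470205,  0.63410362, -0.15956807]), 'ft_torque': array([ 0.00588803,  0.022613  , -0.05294695]), 'finger_gap': 88.498645598102}
```

View pics/scene0.png

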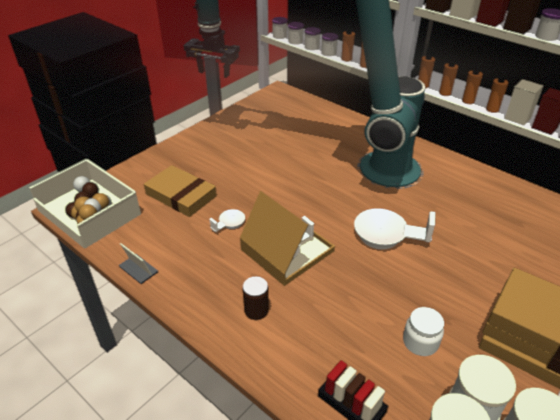

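View pics/top0.png

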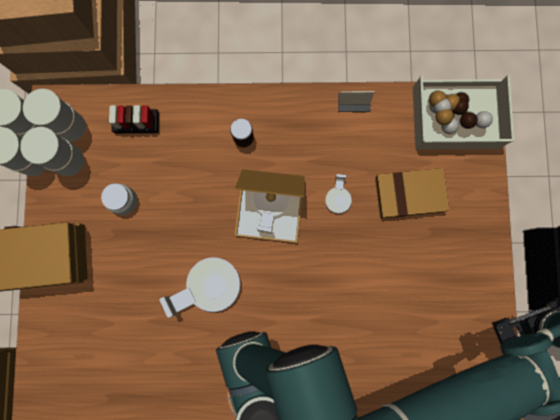

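View pics/wrist0.png

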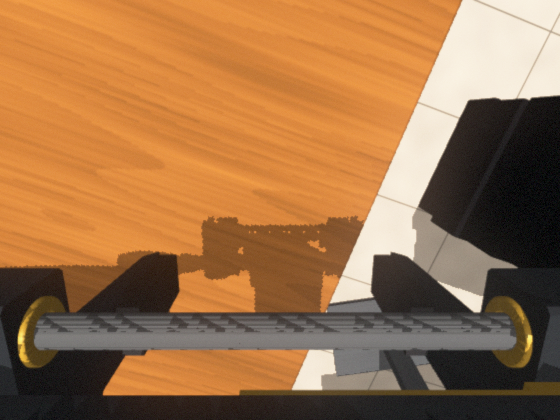

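Run:
```python
import cv2
a=cv2.imread("pics/top0.png")[155:255,220:330]; cv2.imwrite("pics/tc.png",cv2.resize(a,None,fx=6,fy=6,interpolation=cv2.INTER_CUBIC)[:600])
a=cv2.imread("pics/scene0.png")[185:285,205:340]; cv2.imwrite("pics/sc.png",cv2.resize(a,None,fx=5.9,fy=5.9,interpolation=cv2.INTER_CUBIC))
```

```text
(no output)
```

View pics/tc.png

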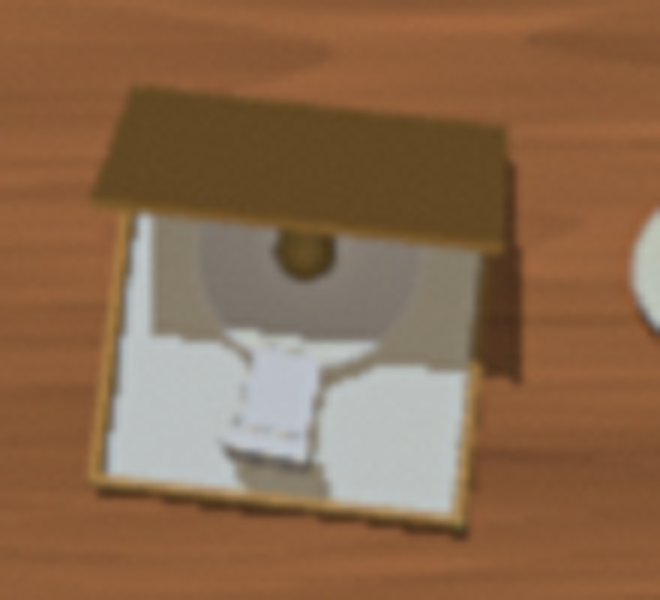

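View pics/sc.png

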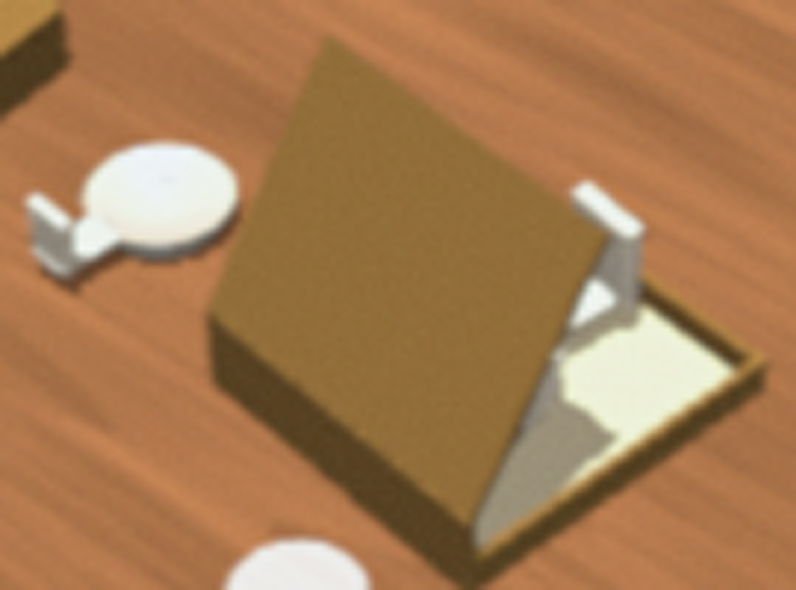

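```bash
cat > h.py <<'E'
import numpy as np
from bench import ctrl
from scipy.spatial.transform import Rotation as Ro
def ray(n,px,p=None):
    p=p or ctrl.camera_params(n); R=p["R"];c=-R.T@p["t"]
    d=R.T@np.array([(px[0]-p["cx"])/p["fx"],(px[1]-p["cy"])/p["fy"],1]);return c,d/np.linalg.norm(d)
def onz(n,px,z,p=None):
    c,d=ray(n,px,p);return c+d*(z-c[2])/d[2]
def proj(n,X,p=None):
    p=p or ctrl.camera_params(n); q=p["R"]@np.asarray(X,float)+p["t"];return np.array([p["fx"]*q[0]/q[2]+p["cx"],p["fy"]*q[1]/q[2]+p["cy"]])
def tri(n1,p1,n2,p2):
    c,d=ray(n1,p1);e,f=ray(n2,p2)
    s=np.linalg.lstsq(np.c_[d,-f],e-c,rcond=None)[0];a=c+d*s[0];b=e+f*s[1];return (a+b)/2,np.linalg.norm(a-b)
E
cat > m.py <<'E'
from h import *
T=lambda x,y:(220+(x-2.5)/6,155+(y-2.5)/6)
S=lambda x,y:(205+(x-2.5)/5.9,185+(y-2.5)/5.9)
fl=onz("top",T(93,478),22);fr=onz("top",T(464,516),22)
hl=onz("top",T(137,88),50);hr=onz("top",T(508,126),50)
print("front",fl,fr,np.linalg.norm(fl-fr)); print("hinge",hl,hr,np.linalg.norm(hl-hr))
for a,b in((fl,fr),(hl,hr)): d=a-b; print("yaw",np.arctan2(-d[0],d[1]))
d=(hl+hr)/2-(fl+fr)/2; print(np.linalg.norm(d[:2]),np.arctan2(d[1],d[0]))
print("scene hinge r,l",onz("scene",S(208,320),50),onz("scene",S(475,535),50))
print("edge",tri("top",T(93,195),"scene",S(608,232)),tri("top",T(502,243),"scene",S(330,38)))
g=[onz("top",T(x,y),79) for x,y in((224,437),(310,462))]; print(g)
print("scene block top",[onz("scene",S(x,y),79) for x,y in ((587,185),(572,195),(642,230),(625,240))])
print("praline",onz("top",T(305,250),31))
E
python3 m.py
```

```text
front [463.69572618  90.88097493  22.        ] [443.15532989 -95.59222175  22.        ] 187.60106865376193
hinge [657.63469646  66.94604825  50.        ] [ 636.59864161 -119.10345967   50.        ] 187.23497269607515
yaw -0.10970971098261752
yaw -0.11258881490809998
195.13852191661735 -0.12187193775317862
scene hinge r,l [ 642.53711425 -109.34095881   50.        ] [663.06925133  78.73355114  50.        ]
edge (array([579.27561541,  79.34784473, 177.64584473]), np.float64(5.141050868598722)) (array([ 556.18595631, -107.25384671,  174.38190478]), np.float64(4.485267798563736))
[array([478.64658749,  22.25158535,  79.        ]), array([466.17917883, -19.36559152,  79.        ])]
scene block top [array([471.34767686, -12.76463992,  79.        ]), array([481.98507892, -13.67306926,  79.        ]), array([479.45601816,  28.26603448,  79.        ]), array([490.52404831,  26.48621254,  79.        ])]
praline [577.5438268  -16.67519417  31.        ]
```

Run:
```python
from h import *
s=ctrl.get_state();print(Ro.from_rotvec(s["tcp_rot"]).as_matrix().round(3))
for n,px,z in(("top",(414,193),45),("top",(241,128),100),("top",(116,194),85),("top",(339,190),20)):print(onz(n,px,z).round())
```

```text
[[ 0.331 -0.001  0.943]
 [-0.943  0.002  0.331]
 [-0.002 -1.     0.   ]]
[ 582. -447.   45.]
[771.  68. 100.]
[580. 435.  85.]
[ 597. -226.   20.]
```

>>> {"method": "servo_tool", "body": {
  "moves": [
    [[276,628,0,0,0,63,0],[276,628,0,0,0,63,0],[276,628,0,0,0,63,0],[276,628,0,0,0,63,0],[276,628,0,0,0,63,0],[276,628,0,0,0,63,0],[276,628,0,0,0,63,0],[276,628,0,0,0,63,0],[276,628,0,0,0,63,0],[276,628,0,0,0,63,0]]
  ],
  "newtons": 30
}}

```text
time: 1.15
tcp_pos: [425.1, -177.2, 238.7]
tcp_rot: [-1.568, 0.105, -0.105]
force: [0.8, 0.2, 0.1]
finger_gap: 10.3
```

>>> {"method": "servo_tool", "body": {
  "moves": [
    [[30,100,0,0,0,0,0],[70,168,0,0,0,0,0],[70,168,0,0,0,0,0],[70,168,0,0,0,0,0],[70,168,0,0,0,0,0],[70,168,0,0,0,0,0]]
  ]
}}

```text
time: 1.75
tcp_pos: [494.6, -10.6, 238.3]
tcp_rot: [-1.569, 0.104, -0.102]
force: [-0.8, 0.7, -0.6]
finger_gap: 0.3
```

Run:
```python
from h import *
import cv2
s=ctrl.get_state();print(s["tcp_pos"],Ro.from_rotvec(s["tcp_rot"]).as_matrix().round(3)[:,0],s["joints"],s["force"])
p=ctrl.camera_params("wrist");np.savez("w1.npz",**p);cv2.imwrite("pics/w1.png",ctrl.capture("wrist"))
```

```text
[494.61330848 -10.60448856 238.30199673] [ 0.991 -0.131 -0.001] [-7.14209497e-02 -8.04511614e-02  1.97895126e+00 -5.63872253e-04
  1.24415874e+00  5.99760464e-02] [-0.75795158  0.66642779 -0.64303079]
```

View pics/w1.png

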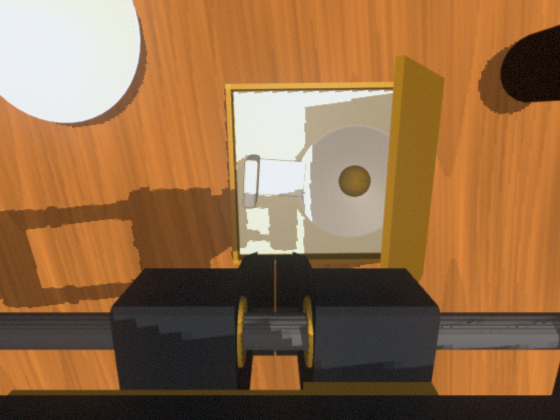

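Run:
```python
from h import *
import cv2
a=cv2.imread("pics/w1.png")[75:275,220:450]; cv2.imwrite("pics/w1c.png",cv2.resize(a,None,fx=3,fy=3,interpolation=cv2.INTER_CUBIC))
```

```text
(no output)
```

View pics/w1c.png

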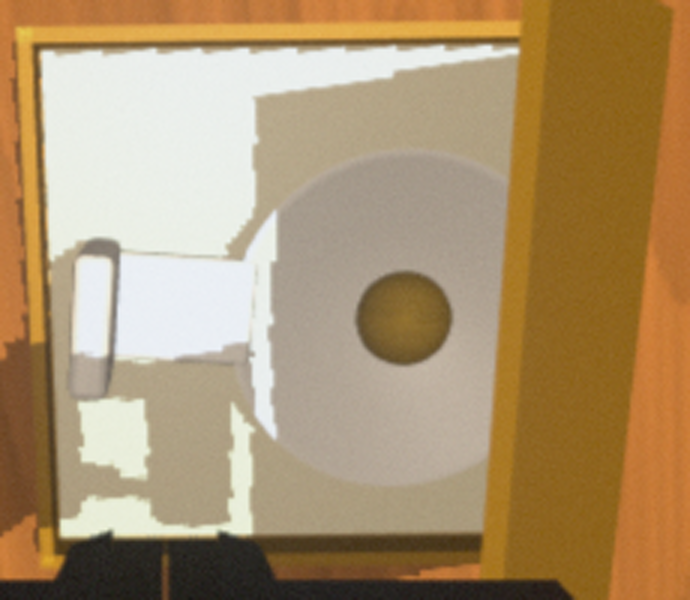

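Run:
```python
from h import *
p=dict(np.load("w1.npz"));C=lambda x,y:(220+(x-1)/3,75+(y-1)/3)
f=lambda x,y,z:onz("wrist",C(x,y),z,p).round(1)
print("blk L end/R end",f(98,248,79),f(90,396,79),"mid",f(93,322,79))
print("edges at mid",f(74,322,79),f(111,322,79))
print("praline",f(404,318,31), "rim T/B",f(400,149,33),f(385,487,33),)
print("bowl left rim",f(238,310,33))
print("carton FL,FR",f(17,29,22),f(40,567,22))
print("handle lower edge",f(122,360,33),f(235,365,33),"upper",f(130,250,33),f(250,260,33))
```

```text
blk L end/R end [480.   25.9  79. ] [471.1 -17.2  79. ] mid [475.3   4.8  79. ]
edges at mid [469.8   5.5  79. ] [480.6   4.1  79. ]
praline [575.6 -15.9  31. ] rim T/B [577.9  39.9  33. ] [564.3 -74.9  33. ]
bowl left rim [520.   -5.4  33. ]
carton FL,FR [460.   93.3  22. ] [436.6 -93.5  22. ]
handle lower edge [478.9 -17.3  33. ] [516.9 -24.1  33. ] upper [486.8  19.2  33. ] [525.9  10.7  33. ]
```

>>> {"method": "servo_tool", "body": {
  "moves": [
    [[0,0,-42,0,0,0,0],[10,0,-83,0,0,0,0],[30,-2,-83,0,0,0,0],[50,-4,-83,0,0,0,0],[62,-5,-83,0,0,0,0],[74,-6,-83,0,0,0,0],[86,-7,-83,0,0,0,0],[96,-8,-83,0,0,0,0],[105,-9,-83,0,0,0,0],[105,-9,-83,0,0,0,0]]
  ]
}}

```text
time: 2.8
tcp_pos: [601.2, -20.2, 155.8]
tcp_rot: [-1.568, 0.104, -0.106]
force: [0.1, 0.1, 0.3]
finger_gap: 0.3
```

Run:
```python
from h import *
import cv2
s=ctrl.get_state();print(s["tcp_pos"],s["force"])
a=ctrl.capture("scene")[160:300,180:350];cv2.imwrite("pics/s2.png",cv2.resize(a,None,fx=4,fy=4,interpolation=cv2.INTER_CUBIC))
```

```text
[601.23314344 -20.19085405 155.80111274] [0.10243689 0.06823132 0.26611052]
```

View pics/s2.png

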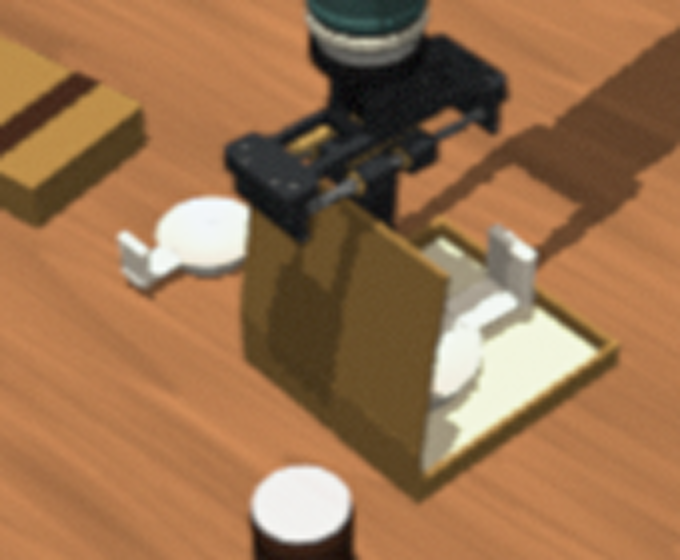

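```bash
cat > ang.py <<'E'
from h import *
def ang(n,px,side=1,p=None,yaw=-0.113,H=(650,-21,50)):
    ex=np.array([np.cos(yaw),np.sin(yaw),0]);ey=np.array([-ex[1],ex[0],0]);P=np.array(H)+side*95*ey
    c,d=ray(n,px,p);X=c+d*((P-c)@ey)/(d@ey);v=X-P;a,z=-v@ex,v[2]
    return X.round(1),np.hypot(a,z),np.arctan2(z,a)
E
python3 - <<'E'
from ang import *
print(ang("scene",(180+446/4,160+275/4)))
for t in (1.1,1.2,1.3,1.4,1.5,1.57):
  ex=np.array([np.cos(-.113),np.sin(-.113),0]);P=np.array([650,-21,50])+95*np.array([.113,.994,0])
  print(t,(proj("scene",P-150*np.cos(t)*ex+[0,0,150*np.sin(t)])-[180,160])*4)
print((proj("scene",P)-[180,160])*4)
E
```

```text
(array([636.7,  76.1, 198.7]), np.float64(150.63686876808725), np.float64(1.4097551660253402))
1.1 [495.4375609  260.54222454]
1.2 [480.34890273 263.31466477]
1.3 [464.33407977 268.16013223]
1.4 [447.55822828 275.0724792 ]
1.5 [430.20467754 284.01625646]
1.57 [417.81965458 291.45136672]
[416.57462062 455.10818401]
```

>>> {"method": "servo_tool", "body": {
  "moves": [
    [[5,-1,0,0,0,0,0],[10,-1,0,0,0,0,0],[14,-2,0,0,0,0,0],[18,-2,0,0,0,0,0],[20,-2,0,0,0,0,0],[22,-2,0,0,0,0,0],[22,-2,0,0,0,0,0]]
  ]
}}

```text
time: 3.55
tcp_pos: [622.1, -22.1, 155.6]
tcp_rot: [-1.568, 0.105, -0.105]
force: [0.4, 0.3, 0.5]
finger_gap: 0.3
```

Run:
```python
from h import *
import cv2
s=ctrl.get_state();print(s["tcp_pos"],s["force"])
a=ctrl.capture("scene")[160:300,180:350];cv2.imwrite("pics/s3.png",cv2.resize(a,None,fx=4,fy=4,interpolation=cv2.INTER_CUBIC))
a=ctrl.capture("wrist");np.savez("w3.npz",**ctrl.camera_params("wrist"));cv2.imwrite("pics/w3.png",a)
a=ctrl.capture("top")[150:250,220:330];cv2.imwrite("pics/t3.png",cv2.resize(a,None,fx=5,fy=5,interpolation=cv2.INTER_CUBIC))
```

```text
[622.12351904 -22.10786339 155.61153032] [0.37994561 0.33982276 0.48193629]
```

View pics/s3.png

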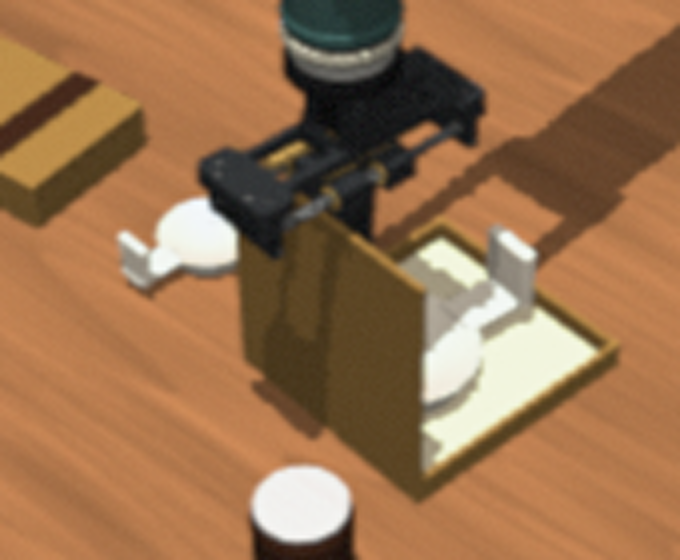

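View pics/w3.png

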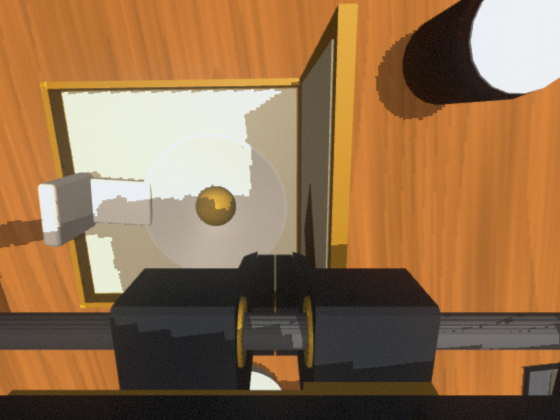

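View pics/t3.png

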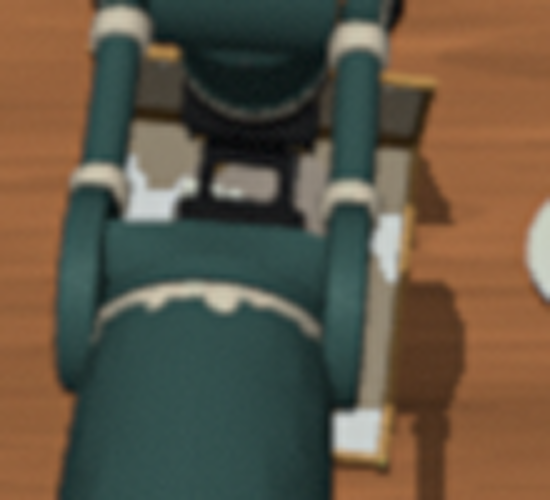

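Run:
```python
from ang import *
print(ang("scene",(180+423/4,160+290/4)))
p=dict(np.load("w3.npz"))
print(ang("wrist",(347,7),1,p))
print(ang("top",(220+432/5,150+80/5),-1), onz("top",(220+436/5,150+79/5),200))
```

```text
(array([656.2,  73.9, 198.4]), np.float64(148.44146832563993), np.float64(1.5402982257611866))
(array([656.9,  73.8, 183.5]), np.float64(133.54495883944625), np.float64(1.542393361563288))
(array([ 614.7, -112.6,  283.5]), np.float64(234.8150774216751), np.float64(1.4650473885412598)) [ 633.52780565 -119.56400399  200.        ]
```

>>> {"method": "servo_tool", "body": {
  "moves": [
    [[2,0,0,0,0,0,0],[4,0,0,0,0,0,0],[4,0,0,0,0,0,0],[-10,1,0,0,0,0,0],[-40,4,0,0,0,0,0],[-75,8,20,0,0,0,0],[-110,15,40,0,0,-2,40],[-150,27,40,0,0,-4,40],[-150,27,40,0,0,-4,40]]
  ]
}}

```text
time: 4.6
tcp_pos: [467.7, 5.9, 195.4]
tcp_rot: [-1.564, 0.161, -0.158]
force: [-0.1, -0.1, -0.8]
finger_gap: 22.6
```

Run:
```python
from h import *
import cv2
s=ctrl.get_state();print(s["tcp_pos"],s["force"],s["finger_gap"],Ro.from_rotvec(s["tcp_rot"]).as_matrix().round(3))
a=ctrl.capture("scene")[160:300,180:350];cv2.imwrite("pics/s4.png",cv2.resize(a,None,fx=4,fy=4,interpolation=cv2.INTER_CUBIC))
np.savez("w4.npz",**ctrl.camera_params("wrist"));a=ctrl.capture("wrist");cv2.imwrite("pics/w4.png",a)
```

```text
[467.66205399   5.93930582 195.44358635] [-0.06434338 -0.13642925 -0.8468179 ] 22.594481608094945 [[ 0.979 -0.002  0.202]
 [-0.202  0.001  0.979]
 [-0.002 -1.     0.   ]]
```

View pics/s4.png

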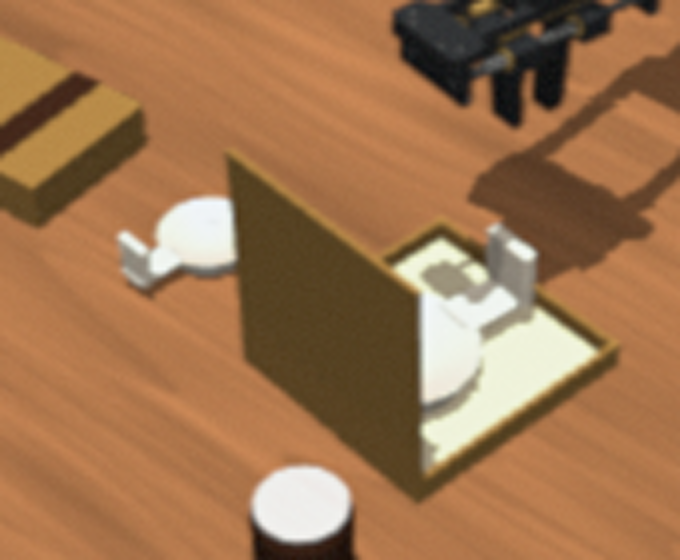

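View pics/w4.png

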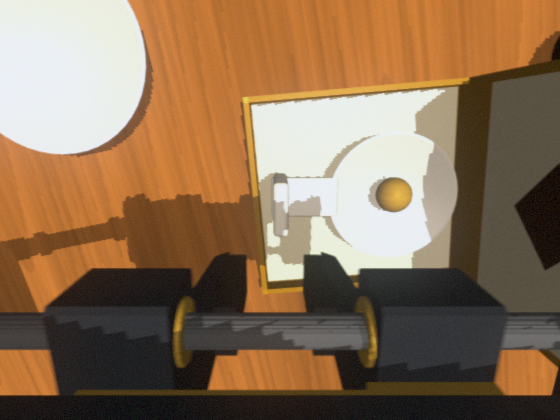

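Run:
```python
import cv2
a=cv2.imread("pics/s4.png")[270:510,380:460];cv2.imwrite("pics/s4c.png",cv2.resize(a,None,fx=2.5,fy=2.5))
a=cv2.imread("pics/s4.png")[140:380,210:290];cv2.imwrite("pics/s4d.png",cv2.resize(a,None,fx=2.5,fy=2.5))
from h import *
for X in ([663,73,0],[642,-116,0]):
  X=np.array(X,float)
  for z in (0,50,202): print((proj("scene",X+[0,0,z])-[180,160])*4)
```

```text
[413.59635781 506.10994516]
[413.86601313 456.71797652]
[414.77194228 290.78160811]
[236.9033039 359.7514432]
[233.19741366 310.61166299]
[220.83797812 146.72662916]
```

View pics/s4c.png

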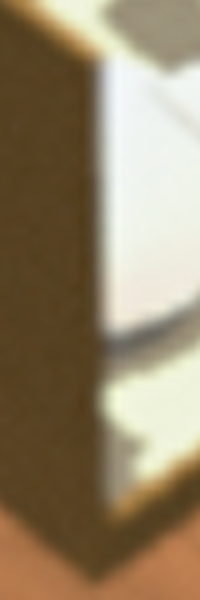

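View pics/s4d.png

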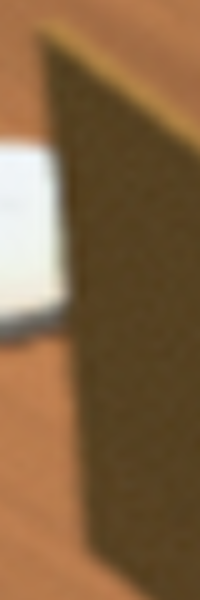

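Run:
```python
import cv2
a=cv2.imread("pics/w4.png")[80:300,235:475];cv2.imwrite("pics/w4c.png",cv2.resize(a,None,fx=2.7,fy=2.7,interpolation=cv2.INTER_CUBIC))
```

```text
(no output)
```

View pics/w4c.png

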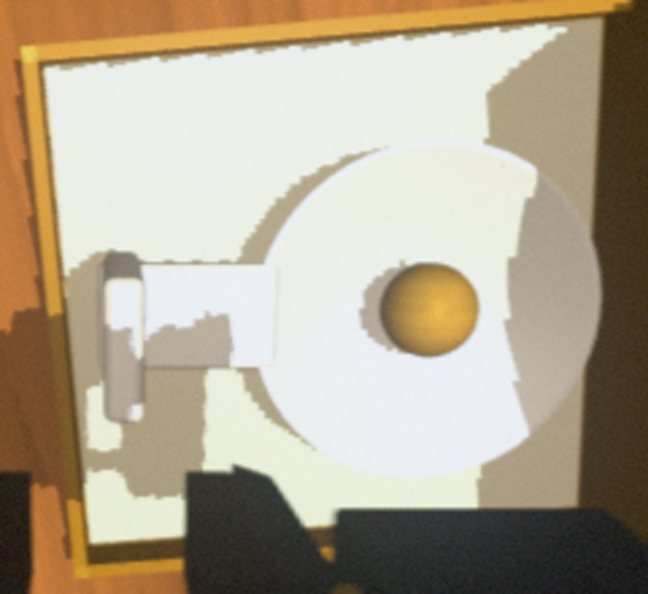

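Run:
```python
from h import *
p=dict(np.load("w4.npz"));C=lambda x,y:(235+(x-.85)/2.7,80+(y-.85)/2.7)
f=lambda x,y,z:onz("wrist",C(x,y),z,p).round(1)
c=f(124,337,79);m=f(430,310,31);print(c,m,np.hypot(*(c-m)[:2]),np.arctan2(*(m-c)[1::-1]))
print(f(124,252,79),f(124,421,79))
a,b=f(22,48,22),f(80,577,22);print(a,b,np.arctan2((a-b)[0],(a-b)[1]))
a,b=f(258,310,33),f(602,300,33);print(a,b,(a+b)/2); print((f(430,138,33)+f(430,477,33))/2)
```

```text
[475.5   7.4  79. ] [576.3 -16.   31. ] 103.48043293299459 -0.22810262827994285
[480.4  31.3  79. ] [470.5 -17.4  79. ]
[460.5  93.6  22. ] [439.4 -93.8  22. ] 0.11212117749762145
[519.6  -3.9  33. ] [632.1 -23.6  33. ] [575.85 -13.75  33.  ]
[575.5 -17.4  33. ]
```

>>> {"method": "servo_tool", "body": {
  "moves": [
    [[8,0,-10,0,0,0,40],[8,0,-55,0,0,0,40],[8,0,-95,0,0,0,40],[8,0,-110,0,0,0,40],[8,0,-110,0,0,0,40]]
  ]
}}

```text
time: 5.2
tcp_pos: [478.3, 4.7, 81.6]
tcp_rot: [-1.565, 0.165, -0.154]
force: [0.5, 0.5, 0.6]
finger_gap: 35.4
```

Run:
```python
from h import *
import cv2
s=ctrl.get_state();print(s["tcp_pos"],s["force"],s["finger_gap"],Ro.from_rotvec(s["tcp_rot"]).as_matrix().round(3)[:,0])
np.savez("w5.npz",**ctrl.camera_params("wrist"));a=ctrl.capture("wrist");cv2.imwrite("pics/w5.png",a)
a=ctrl.capture("scene")[160:300,180:350];cv2.imwrite("pics/s5.png",cv2.resize(a,None,fx=4,fy=4,interpolation=cv2.INTER_CUBIC))
```

```text
[478.32689768   4.7029483   81.56163672] [0.49619066 0.48031602 0.6320535 ] 35.41719402917326 [ 0.979 -0.202 -0.007]
```

View pics/w5.png

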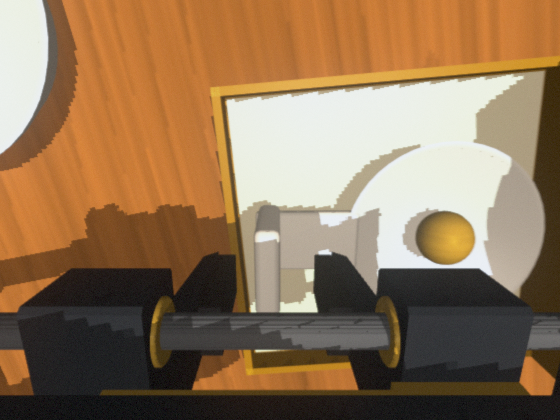

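View pics/s5.png

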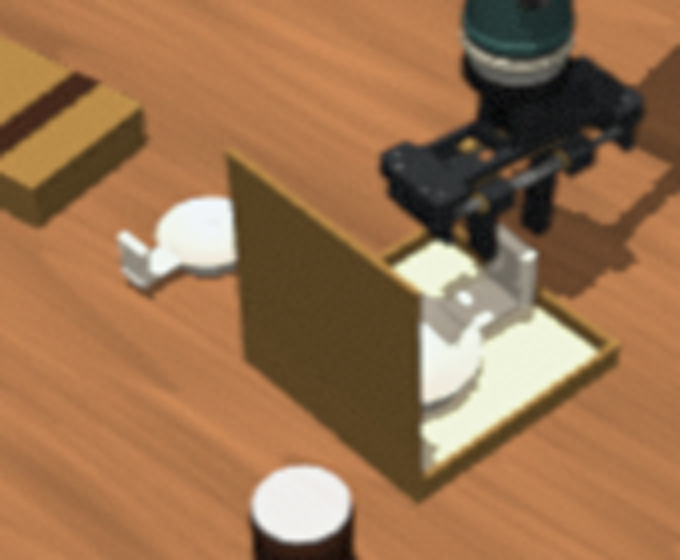

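>>> {"method": "servo_tool", "body": {
  "moves": [
    [[0,0,-20,0,0,0,40],[0,0,-38,0,0,0,40],[0,0,-38,0,0,0,40],[0,0,-38,0,0,0,40]]
  ]
}}

```text
time: 5.7
tcp_pos: [481.3, 4.8, 48.9]
tcp_rot: [-1.565, 0.158, -0.161]
force: [-1.0, -0.0, 0.5]
finger_gap: 34.8
```

Run:
```python
from h import *
import cv2
s=ctrl.get_state();print(s["tcp_pos"],s["force"],s["finger_gap"],s["dq"].round(3),Ro.from_rotvec(s["tcp_rot"]).as_matrix().round(3)[:,:2])
a=ctrl.capture("wrist");cv2.imwrite("pics/w6.png",a);print(ctrl.get_state()["tcp_pos"])
```

```text
[481.28209535   4.77264478  48.88082137] [-0.98283168 -0.00910811  0.46140856] 34.829732599394966 [ 0.001 -0.014 -0.008 -0.    -0.001  0.002] [[ 0.979  0.002]
 [-0.202 -0.   ]
 [ 0.002 -1.   ]]
[481.58013025   4.8043773   49.24615429]
```

View pics/w6.png

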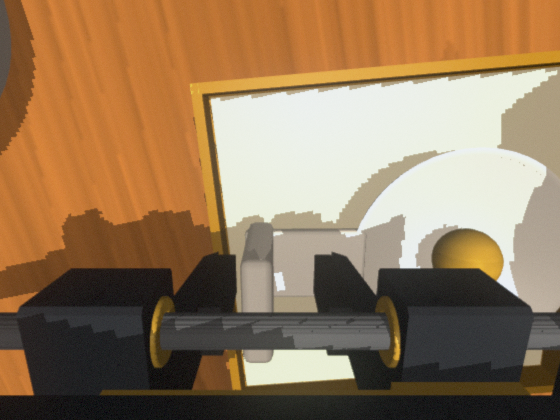

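>>> {"method": "servo_tool", "body": {
  "moves": [
    [[-6,1,-3,0,0,0,40],[-6,1,-7,0,0,0,40],[-6,1,-7,0,0,0,40],[-6,1,-7,0,0,0,40]]
  ]
}}

```text
time: 6.15
tcp_pos: [473.8, 5.9, 40.8]
tcp_rot: [-1.565, 0.159, -0.16]
force: [-0.9, 0.6, -0.3]
finger_gap: 35.0
```

Run:
```python
from h import *
import cv2
s=ctrl.get_state();print(s["tcp_pos"],s["force"],s["finger_gap"],s["dq"].round(3),Ro.from_rotvec(s["tcp_rot"]).as_matrix().round(3)[:,:2])
a=ctrl.capture("wrist");cv2.imwrite("pics/w7.png",a);print(ctrl.get_state()["tcp_pos"])
```

```text
[473.78670297   5.9201665   40.78437365] [-0.93500536  0.59895596 -0.32205505] 35.01779653385141 [-0.002  0.002 -0.006  0.002 -0.001  0.001] [[ 0.979  0.   ]
 [-0.202 -0.   ]
 [ 0.    -1.   ]]
[473.96372245   5.88744651  40.86297547]
```

View pics/w7.png

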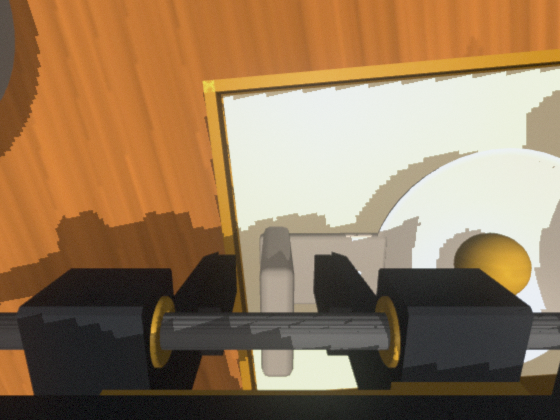

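>>> {"method": "servo_tool", "body": {
  "moves": [
    [[0,0,0,0,0,0,28],[0,0,0,0,0,0,22],[0,0,0,0,0,0,18],[0,0,0,0,0,0,16],[0,0,0,0,0,0,14],[0,0,0,0,0,0,12],[0,0,0,0,0,0,8],[0,0,0,0,0,0,0],[0,0,0,0,0,0,0],[0,0,0,0,0,0,0]]
  ],
  "newtons": 20
}}

```text
time: 7.2
tcp_pos: [474.0, 5.9, 40.8]
tcp_rot: [-1.565, 0.159, -0.16]
force: [0.4, 0.4, 0.4]
finger_gap: 11.6
```

>>> {"method": "servo_tool", "body": {
  "moves": [
    [[0,0,0,0,0,0,0],[0,0,0,0,0,0,0],[0,0,0,0,0,0,0],[0,0,0,0,0,0,0]]
  ],
  "newtons": 58
}}

```text
time: 7.6
tcp_pos: [474.0, 5.9, 40.8]
tcp_rot: [-1.565, 0.159, -0.16]
force: [1.7, 0.3, -1.0]
finger_gap: 11.6
```

Run:
```python
from h import *
import cv2
s=ctrl.get_state();print(s["tcp_pos"],s["force"],s["ft_torque"],s["finger_gap"])
a=ctrl.capture("wrist");cv2.imwrite("pics/w8.png",a)
```

```text
[473.98780549   5.89919581  40.76724669] [ 1.73173001  0.29675474 -1.00695741] [-0.00506331 -0.25406026  0.02937048] 11.603364671182034
```

View pics/w8.png

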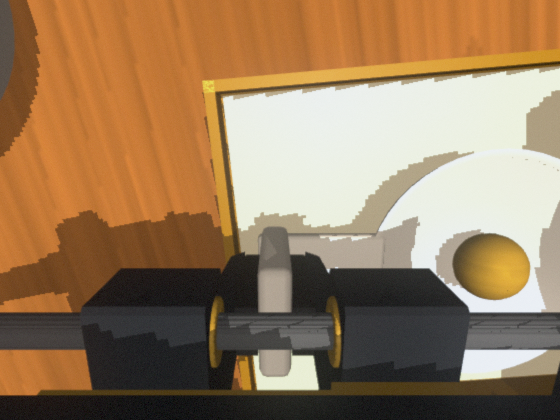

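>>> {"method": "servo_tool", "body": {
  "moves": [
    [[0,0,0.5,0,0,0,0],[0,0,1.5,0,0,0,0],[0,0,3,0,0,0,0],[0,0,5,0,0,0,0],[0,0,7,0,0,0,0],[0,0,8.5,0,0,0,0],[0,0,9.5,0,0,0,0],[0,0,10,0,0,0,0],[0,0,10,0,0,0,0],[0,0,10,0,0,0,0]]
  ]
}}

```text
time: 8.65
tcp_pos: [473.8, 5.9, 50.7]
tcp_rot: [-1.565, 0.16, -0.159]
force: [0.3, 0.6, -2.5]
finger_gap: 11.2
```

Run:
```python
from h import *
import cv2
s=ctrl.get_state();print(s["tcp_pos"],s["force"],s["ft_torque"],s["finger_gap"],Ro.from_rotvec(s["tcp_rot"]).as_matrix().round(4))
a=ctrl.capture("wrist");cv2.imwrite("pics/w9.png",a)
a=ctrl.capture("scene")[160:300,180:350];cv2.imwrite("pics/s9.png",cv2.resize(a,None,fx=4,fy=4,interpolation=cv2.INTER_CUBIC))
```

```text
[473.79827759   5.88978797  50.65375659] [ 0.32529248  0.57525781 -2.47754065] [-0.01004538  0.13178347 -0.00293072] 11.173793730585427 [[ 9.794e-01 -2.000e-04  2.018e-01]
 [-2.018e-01  0.000e+00  9.794e-01]
 [-2.000e-04 -1.000e+00 -0.000e+00]]
```

View pics/w9.png

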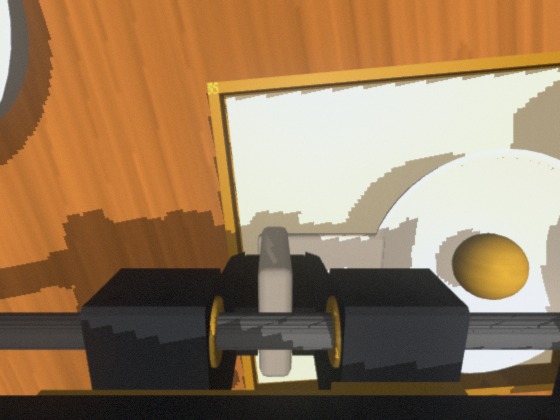

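View pics/s9.png

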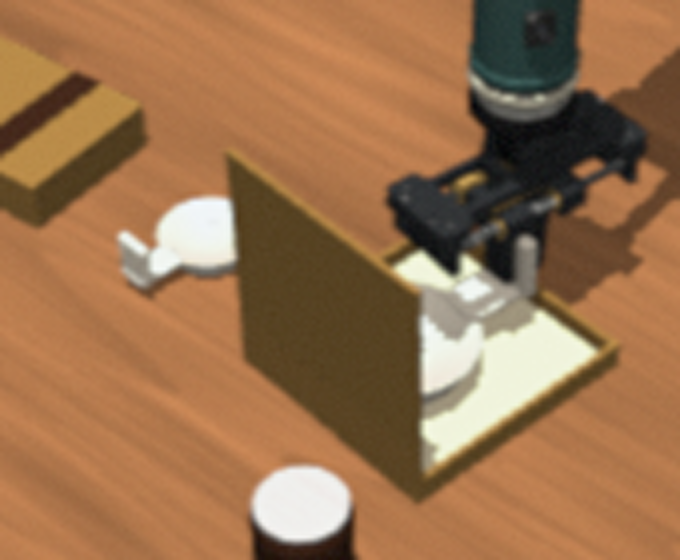

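>>> {"method": "servo_tool", "body": {
  "moves": [
    [[0,0,1,0,0,0,0],[0,0,3,0,0,0,0],[0,0,6,0,0,0,0],[0,0,10,0,0,0,0],[0,0,15,0,0,0,0],[0,0,20,0,0,0,0],[0,0,24,0,0,0,0],[0,0,27,0,0,0,0],[0,0,29,0,0,0,0],[0,0,30,0,0,0,0]]
  ]
}}

```text
time: 9.75
tcp_pos: [473.9, 5.9, 80.9]
tcp_rot: [-1.565, 0.159, -0.16]
force: [0.1, 0.0, -1.9]
finger_gap: 11.5
```

Run:
```python
from h import *
import cv2
s=ctrl.get_state();print(s["tcp_pos"],s["force"],s["ft_torque"],s["finger_gap"],Ro.from_rotvec(s["tcp_rot"]).as_matrix().round(4)[:,0])
a=ctrl.capture("wrist");cv2.imwrite("pics/w10.png",a)
a=ctrl.capture("scene")[160:300,180:350];cv2.imwrite("pics/s10.png",cv2.resize(a,None,fx=4,fy=4,interpolation=cv2.INTER_CUBIC))
```

```text
[473.92290986   5.88793221  80.93856227] [ 0.14586853  0.03434548 -1.88857026] [ 0.00342486  0.10084849 -0.00888374] 11.473033188311131 [ 9.794e-01 -2.019e-01  2.000e-04]
```

View pics/w10.png

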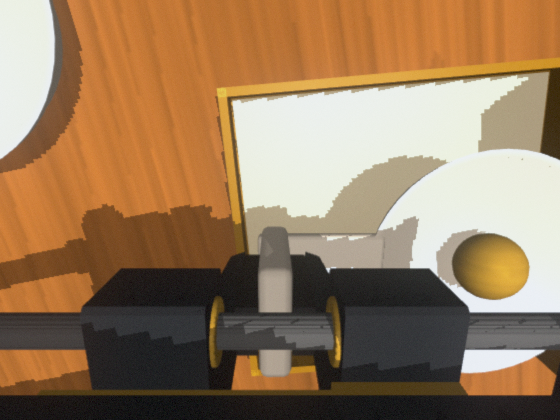

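View pics/s10.png

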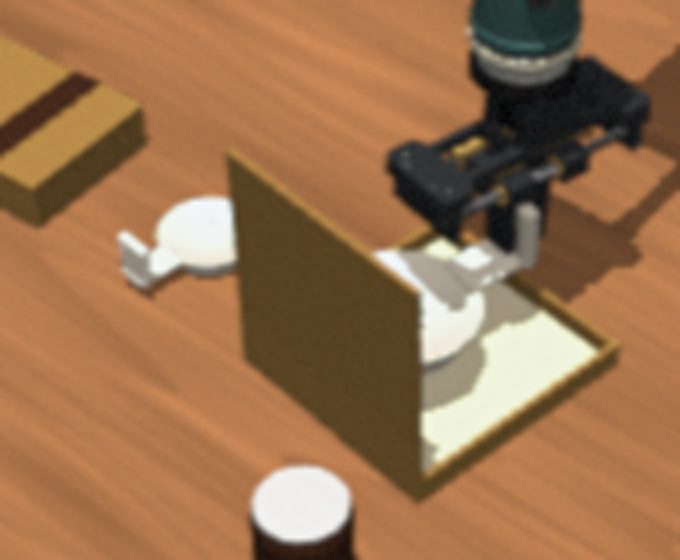

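>>> {"method": "servo_tool", "body": {
  "moves": [
    [[0,0,1,0,0,0,0],[0,0,3,0,0,0,0],[-0.3,0,6,0,0,0,0],[-0.6,0,10,0,0,0,0],[-1,0,15,0,0,0,0],[-1.5,0,21,0,0,0,0],[-2,0,28,0,0,0,0],[-2.5,0,35,0,0,0,0],[-3,0,42,0,0,0,0],[-3.5,0,49,0,0,0,0]]
  ]
}}

```text
time: 10.85
tcp_pos: [470.4, 5.9, 130.5]
tcp_rot: [-1.565, 0.159, -0.16]
force: [0.4, 0.7, -1.9]
finger_gap: 11.6
```

>>> {"method": "servo_tool", "body": {
  "moves": [
    [[-0.5,0,7,0,0,0,0],[-1,0,14,0,0,0,0],[-1.5,0,21,0,0,0,0],[-2,0,28,0,0,0,0],[-2.5,0,34,0,0,0,0],[-3,0,40,0,0,0,0],[-3.3,0,45,0,0,0,0],[-3.5,0,49,0,0,0,0],[-3.5,0,52,0,0,0,0],[-3.5,0,53,0,0,0,0]]
  ]
}}

```text
time: 11.85
tcp_pos: [467.0, 5.9, 183.0]
tcp_rot: [-1.565, 0.159, -0.16]
force: [0.5, -0.3, -1.9]
finger_gap: 11.6
```

Run:
```python
from h import *
import cv2
s=ctrl.get_state();print(s["tcp_pos"],s["force"],s["finger_gap"],s["joints"],Ro.from_rotvec(s["tcp_rot"]).as_matrix().round(4)[:,0])
a=ctrl.capture("wrist");cv2.imwrite("pics/w11.png",a)
# rotation rows about dish centre, tcp->centre offset
y0=np.arctan2(-.2019,.9794);r=102
tot=np.deg2rad(95.3)
print("tot shift",r*(np.cos(y0)-np.cos(y0+tot)),r*(np.sin(y0)-np.sin(y0+tot)))
N=50
for k in range(1,N+1):
    u=k/N;b=tot*(u**3*(10-15*u+6*u*u));
    if k%10==1: print(); a0=tot*((u-1/N)**3*(10-15*(u-1/N)+6*(u-1/N)**2))
    f=lambda b:np.array([r*(np.cos(y0)-np.cos(y0+b)),r*(np.sin(y0)-np.sin(y0+b))])
    d=f(b)-f(a0);print([round(d[0],1),round(d[1],1),0,0,0,round(np.degrees(b-a0),2),0])
```

```text
[467.02236692   5.9051579  183.03594564] [ 0.49896879 -0.316357   -1.86666705] 11.648288320395869 [-4.07050767e-02 -9.26257420e-02  2.09534968e+00  1.68253434e-05
  1.13846490e+00  1.62531133e-01] [ 9.794e-01 -2.018e-01  4.000e-04]
tot shift 88.6212886103871 -121.96849752547799

[np.float64(-0.0), np.float64(-0.0), 0, 0, 0, np.float64(0.01), 0]
[np.float64(-0.0), np.float64(-0.1), 0, 0, 0, np.float64(0.06), 0]
[np.float64(-0.1), np.float64(-0.3), 0, 0, 0, np.float64(0.19), 0]
[np.float64(-0.2), np.float64(-0.8), 0, 0, 0, np.float64(0.43), 0]
[np.float64(-0.3), np.float64(-1.4), 0, 0, 0, np.float64(0.82), 0]
[np.float64(-0.5), np.float64(-2.4), 0, 0, 0, np.float64(1.36), 0]
[np.float64(-0.7), np.float64(-3.7), 0, 0, 0, np.float64(2.1), 0]
[np.float64(-0.9), np.float64(-5.3), 0, 0, 0, np.float64(3.03), 0]
[np.float64(-1.2), np.float64(-7.3), 0, 0, 0, np.float64(4.17), 0]
[np.float64(-1.5), np.float64(-9.7), 0, 0, 0, np.float64(5.52), 0]

[np.float64(-0.3), np.float64(-2.8), 0, 0, 0, np.float64(1.57), 0]
[np.float64(-0.5), np.float64(-6.0), 0, 0, 0, np.float64(3.37), 0]
[np.float64(-0.6
[... 1850 characters left out ...]
4(-17.9), 0, 0, 0, np.float64(24.73), 0]

[np.float64(2.4), np.float64(-0.5), 0, 0, 0, np.float64(1.35), 0]
[np.float64(4.4), np.float64(-0.8), 0, 0, 0, np.float64(2.49), 0]
[np.float64(6.0), np.float64(-1.1), 0, 0, 0, np.float64(3.42), 0]
[np.float64(7.3), np.float64(-1.3), 0, 0, 0, np.float64(4.16), 0]
[np.float64(8.3), np.float64(-1.4), 0, 0, 0, np.float64(4.7), 0]
[np.float64(8.9), np.float64(-1.5), 0, 0, 0, np.float64(5.09), 0]
[np.float64(9.4), np.float64(-1.5), 0, 0, 0, np.float64(5.33), 0]
[np.float64(9.6), np.float64(-1.5), 0, 0, 0, np.float64(5.46), 0]
[np.float64(9.7), np.float64(-1.6), 0, 0, 0, np.float64(5.51), 0]
[np.float64(9.7), np.float64(-1.6), 0, 0, 0, np.float64(5.52), 0]
```

View pics/w11.png

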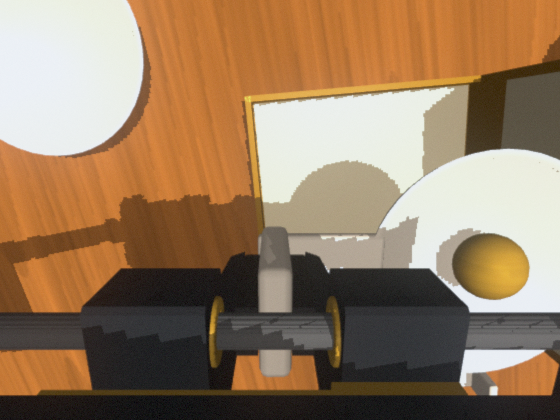

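>>> {"method": "servo_tool", "body": {
  "moves": [
    [[0,-0.1,0,0,0,0.05,0],[-0.1,-0.3,0,0,0,0.2,0],[-0.2,-0.8,0,0,0,0.45,0],[-0.3,-1.4,0,0,0,0.8,0],[-0.5,-2.4,0,0,0,1.35,0],[-0.7,-3.7,0,0,0,2.1,0],[-0.9,-5.3,0,0,0,3.0,0],[-1.2,-7.3,0,0,0,4.2,0],[-1.5,-9.7,0,0,0,5.5,0]]
  ]
}}

```text
time: 12.8
tcp_pos: [465.4, -4.0, 182.7]
tcp_rot: [-1.569, 0.083, -0.083]
force: [1.2, 0.1, -1.6]
finger_gap: 11.5
```

>>> {"method": "servo_tool", "body": {
  "moves": [
    [[-0.3,-2.8,0,0,0,1.6,0],[-0.5,-6,0,0,0,3.4,0],[-0.6,-9.6,0,0,0,5.4,0],[-0.5,-13.5,0,0,0,7.6,0],[-0.3,-17.8,0,0,0,10,0],[0.1,-22.5,0,0,0,12.6,0],[0.8,-27.4,0,0,0,15.4,0],[1.7,-32.6,0,0,0,18.4,0],[3.1,-37.9,0,0,0,21.5,0],[4.7,-43.4,0,0,0,24.7,0]]
  ]
}}

```text
time: 13.8
tcp_pos: [470.1, -47.6, 182.8]
tcp_rot: [-1.556, -0.257, 0.257]
force: [-1.0, -0.0, -2.4]
finger_gap: 11.7
```

>>> {"method": "servo_tool", "body": {
  "moves": [
    [[2.1,-5.6,0,0,0,3.35,0],[4.5,-11.2,0,0,0,6.8,0],[7.4,-16.7,0,0,0,10.3,0],[10.6,-22.2,0,0,0,13.8,0],[14.2,-27.4,0,0,0,17.4,0],[18,-32.4,0,0,0,21,0],[22.2,-37.2,0,0,0,24.5,0],[26.6,-41.6,0,0,0,28,0],[31.2,-45.7,0,0,0,31.45,0],[35.9,-49.3,0,0,0,34.8,0]]
  ]
}}

```text
time: 14.8
tcp_pos: [506.2, -97.0, 182.7]
tcp_rot: [-1.445, -0.729, 0.729]
force: [-0.8, -0.5, -1.7]
finger_gap: 11.8
```

>>> {"method": "servo_tool", "body": {
  "moves": [
    [[4.7,-3.3,0,0,0,3.2,0],[9.4,-6.2,0,0,0,6.3,0],[14,-8.8,0,0,0,9.3,0],[18.5,-10.9,0,0,0,12.1,0],[22.8,-12.8,0,0,0,14.7,0],[26.8,-14.3,0,0,0,17.1,0],[30.6,-15.5,0,0,0,19.4,0],[34,-16.5,0,0,0,21.4,0],[37.1,-17.3,0,0,0,23.2,0],[39.8,-17.9,0,0,0,24.7,0]]
  ]
}}

```text
time: 15.8
tcp_pos: [546.0, -114.8, 182.7]
tcp_rot: [-1.3, -1.056, 1.056]
force: [-0.1, -0.3, -1.8]
finger_gap: 11.5
```

>>> {"method": "servo_tool", "body": {
  "moves": [
    [[2.4,-0.5,0,0,0,1.35,0],[4.4,-0.8,0,0,0,2.5,0],[6,-1.1,0,0,0,3.4,0],[7.3,-1.3,0,0,0,4.2,0],[8.3,-1.4,0,0,0,4.7,0],[8.9,-1.5,0,0,0,5.1,0],[9.4,-1.5,0,0,0,5.3,0],[9.7,-1.6,0,0,0,5.5,0],[9.7,-1.6,0,0,0,5.5,0]]
  ]
}}

```text
time: 16.7
tcp_pos: [555.5, -116.0, 182.7]
tcp_rot: [-1.26, -1.126, 1.126]
force: [-0.8, 0.2, -1.7]
finger_gap: 11.6
```

Run:
```python
from h import *
import cv2
s=ctrl.get_state();R=Ro.from_rotvec(s["tcp_rot"]).as_matrix();print(s["time"],s["tcp_pos"],s["force"],s["finger_gap"],s["joints"],R.round(4),np.degrees(np.arctan2(R[1,0],R[0,0])))
np.savez("w12.npz",**ctrl.camera_params("wrist"));a=ctrl.capture("wrist");cv2.imwrite("pics/w12.png",a)
a=ctrl.capture("scene")[130:300,160:370];cv2.imwrite("pics/s12.png",cv2.resize(a,None,fx=3.5,fy=3.5,interpolation=cv2.INTER_CUBIC))
a=ctrl.capture("top")[150:270,200:340];cv2.imwrite("pics/t12.png",cv2.resize(a,None,fx=5,fy=5,interpolation=cv2.INTER_CUBIC))
```

```text
16.7 [ 555.49302007 -115.98651969  182.71086872] [-0.79984756  0.16222774 -1.67477305] 11.639371302496604 [-2.49730006e-01  1.04068874e-01  1.89816794e+00 -8.64848731e-06
  1.13932999e+00 -1.70815367e+00] [[ 0.1121  0.     -0.9937]
 [ 0.9937 -0.      0.1121]
 [-0.     -1.     -0.    ]] 83.56172796744261
```

View pics/w12.png

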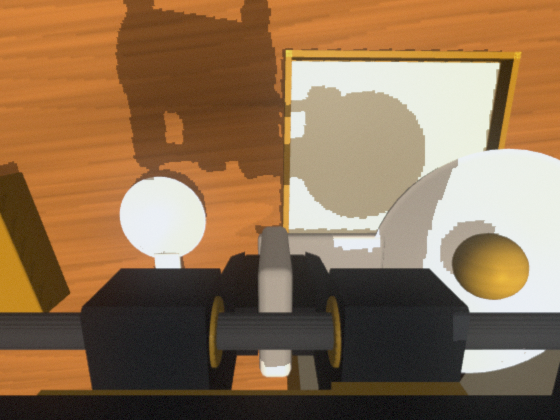

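View pics/s12.png

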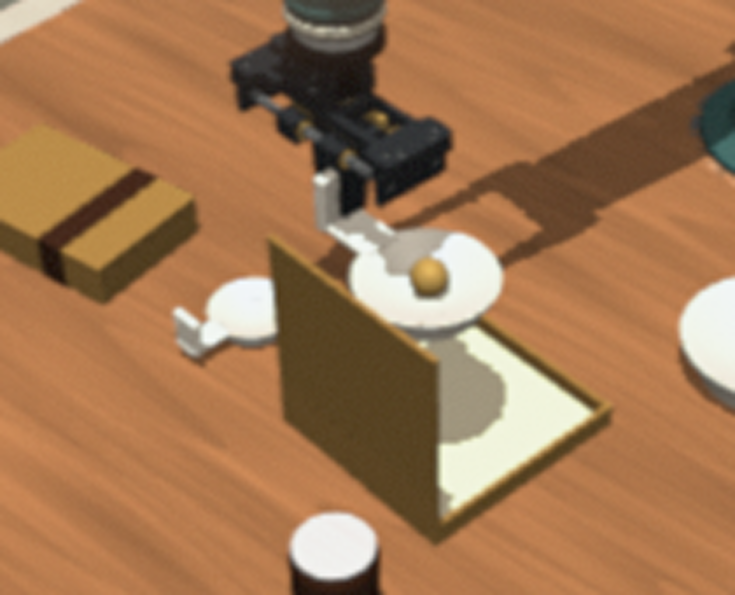

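View pics/t12.png

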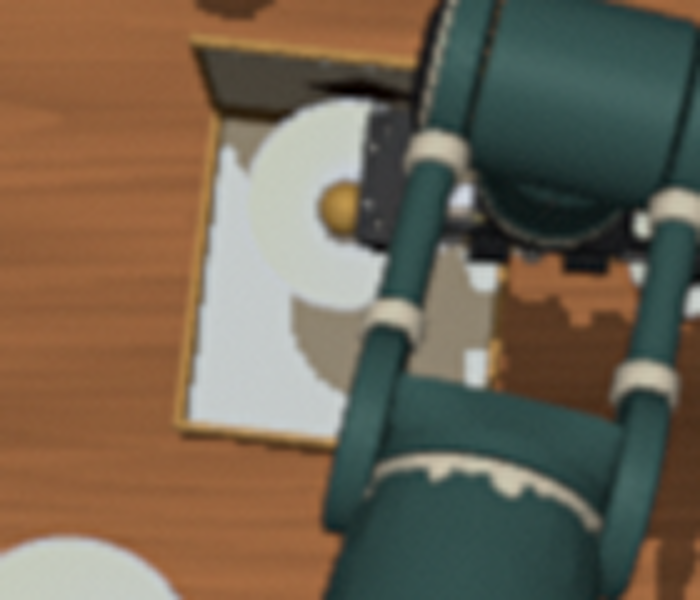

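>>> {"method": "servo_tool", "body": {
  "moves": [
    [[0,0,0,0,0,0,0],[0,0,0,0,0,0,0],[0,0,0,0,0,0,0],[0,0,0,0,0,0,0],[0,0,0,0,0,0,0],[0,0,0,0,0,0,0]]
  ]
}}

```text
time: 17.45
tcp_pos: [555.5, -116.0, 182.7]
tcp_rot: [-1.26, -1.126, 1.126]
force: [-1.2, -0.4, -1.0]
finger_gap: 11.5
```

Run:
```python
from h import *
import cv2
s=ctrl.get_state();print(s["time"],s["tcp_pos"],abs(s["dq"]).max())
a=ctrl.capture("wrist");b=cv2.imread("pics/w12.png")
def c(i):
    h=cv2.cvtColor(i,cv2.COLOR_BGR2HSV);m=cv2.inRange(h,(10,150,60),(30,255,255))[225:305,440:540];M=cv2.moments(m,True);return M["m10"]/M["m00"]+440,M["m01"]/M["m00"]+225
print(c(a),c(b)); print(ctrl.job_done())
```

```text
17.45 [ 555.4688731  -116.01049487  182.7165535 ] 0.002275222099018945
(496.17524682651623, 271.0327926657264) (496.19081272084804, 271.06996466431093)
the job is handed in; nothing more can be done
None
```

I pushed the header upright, then gripped the dish in the carton (the middle-sized of the three look-alikes). I lifted it straight up and turned it about 95° counterclockwise around the bowl's own centre. The job was handed in at about 17.5 s of the 64 s allowed, with the dish still held over the carton.

Last checks:
- **Header:** upright within about 0.02 rad in the scene camera. The left edge matched vertical, while the right edge suggested a lean back of about 0.02 rad, so the two disagreed slightly.
- **Dish direction:** the tool is at 83.6°, which is the carton's measured −6.4° plus 90°. Individual carton yaw readings ranged from −6.2° to −7.2°.
- **Dish level and height:** the tool is vertical and the dish did not shift in the grip in the wrist view. By the tool height, the foot is about 147 mm above the counter. The bowl should be about 18 mm clear of the header; that gap is worked out from positions, not measured directly.
- **Praline:** it stayed in the middle throughout and did not move over the last 0.75 s (under 0.1 px).
- **Neighbouring goods:** nothing was touched, and nothing looked out of place in the views I checked. The tub and the can were not individually re-measured.

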